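Free the lock case from the assembly jig

TASK

Swing the jig's hinged hold-down bar up until it stands about upright and leave it up. Then slide the lock case that was under it along the jig's bed, towards the long open end, until the whole case is clear of the bar but still entirely on the bed; keep it flat, do not lift it off, and let go of it. Leave the spare lock case on the bench alone.

Things in the scene. Friction and masses are not known exactly. Their poses are not given: they have to be found in the camera images.
- jig: Grey-painted steel jig fixed to the bench; origin on the bench under the shut bar. Bed: 20 mm high, its x -65 to 65, its y -125 to 250 mm; +y is the open end to slide towards, z up. Stop and two cheeks at y below -80 mm, to 14 mm above the bed, hold the lock case's rear. The bar's hinge line is parallel to y at x = 95, z = 43 mm, in a bracket reaching z = 54 mm.
- bar (a joint): Hold-down bar: dark steel arm 24 mm wide, 12 mm thick, crossing the bed along jig x at y = 0 from the hinge to x = -108 mm, 1 mm above the lock case. Value in rad: 0 shut (level), 1.57 upright, 1.9 its stop. Its -x end rises and swings over towards +x. The stiff hinge keeps it at any angle it is left at; lifting takes about 4 N at the handle.
- bar_grip (a point): Grip point on the axis of the bar's handle: a round black rod 18 mm thick running 90 mm from the arm's free end towards jig -y, parallel to the hinge line. 62 mm from the arm's middle, 40 mm from the rod's tip. Bar shut: at jig x = -100, y = -62, z = 70 mm, bare bench below. Moves on a circle of 197 mm radius about the hinge line; its axes turn with the bar.
- lock_center (a point): Centre, half-way up, of the lock case under the bar: flat steel box, brass strip on one long edge, 45 mm wide (x), 165 long (y), 16 thick (z), about 0.45 kg. Lies on the bed along jig y, centre 20 mm behind the bar's line. On top a round hub, 20 mm across, 10 high, 12 mm to -y of centre, is blocked by the shut bar. Can be gripped across its 45 mm from its centre to its +y end.
- spare_center (a point): Centre of a spare lock case of the same make and size, lying flat on the bench beyond the jig's -y end; not to be moved.
Things that resemble listed ones, but are neither listed nor needed, are in the scene too. What is shaped like the part that bears lock_center but orange, pink or red is not meant.

How it is judged (in metres and radians):
On the way, in this order (a step that is already met when the one before it is completed fails the run):
1. the bar is raised to about upright (more than 1.2 rad) while the lock case is still in its place (value of joint bar above 1.2 rad and y of lock_center in the frame of jig below 0.02 m), for 0.2 s.
2. the lock case has been slid out along the bed, clear of the bar (y of lock_center in the frame of jig above 0.095 m), for 0.2 s.
At the end, for the whole second after the job is handed in: The bar stands raised by more than 1.2 rad; the lock case lies flat on the bed (within 0.15 rad and 8 mm of bed height) with its centre 95 to 170 mm along the jig's +y and within 45 mm of the bed's middle line, released (value of joint bar above 1.2 rad and y of lock_center in the frame of jig between 0.095 and 0.17 m and x of lock_center in the frame of jig between -0.045 and 0.045 m and z of lock_center in the frame of jig between 0.022 and 0.036 m and angle between lock_center's own z axis and vertical below 0.15 rad); the robot touches nothing.
It fails at once if the lock case is lifted more than 22 mm off the bed (z of lock_center in the frame of jig above 0.05 m).
It fails at once if the spare lock case is moved by more than 20 mm (distance of spare_center from where it was at the start of the episode above 0.02 m).
It also fails if it takes over 45 s, if anything falls off the work surface, if the arm or the gripper's body presses on something with over 40 N, if the wrist force passes 120 N, or if a joint passes its speed limit or range.

ROBOT

A 6-joint arm with a two-finger parallel gripper is mounted at the origin on the work surface. World frame = base frame: x ahead of the robot, y to its left, z up, the work surface at z = 0. Lengths are in mm, angles in rad, forces in N, time in s.
With the tool pointing down it reaches from about 350 to 775 mm from the base axis. Payload 7.3 kg.
Tool frame: the origin (TCP) lies on the front face of the gripper's body, between the roots of the fingers; the fingertips stand 66 mm ahead of it and the grasp point (between the pads) lies 47 mm ahead of it (bot.tcp_to_grasp is the z of the grasp point in the tool frame, in mm); z points along the fingers, y is the direction in which the jaws open and shut (so a half turn about z gives the same grasp; the last joint's range is limited). The gripper opens to 92 mm and grips with 3 to 60 N. Pads are 19 mm wide; open, the fingers measure 130 mm over their backs; the gripper's body (75 mm by 190 mm) begins 47 mm behind the grasp point.
Start: joints at [1.119, 0.342, 1.524, -0, 1.275, -0.146], TCP at [158.037, 500.662, 292.241] pointing down, gripper open.
Joint ranges: [-2.53, 2.53], [-0.77, 2.02], [0.04, 2.7], [-1, 4.14], [0.28, 2.66], [-3.11, 3.11]. Speed limits (rad/s): [2.57, 2.57, 3.14, 3.14, 3.14, 3.14].

INTERFACE

Orientations are given as [roll, pitch, yaw] about the fixed x, y, z axes, in that order (R = Rz(yaw) Ry(pitch) Rx(roll)).
In Python, from plant import bot gives the robot as it stands.
- The arm moves only by the tool carry_out, never from a script. Its argument "deltas" is a list that holds one entry, the list of rows, each a list of 4 numbers: the shift along the tool's x, y, z in mm, then the turn about the tool's z in units of 5 degrees (1.0 is 5 degrees). A call has 1 to 20 rows; each row is the pose to reach, as a shift and turn from the pose commanded when the call began, along the tool's axes at that moment; what a row does not reach only later rows make up. A row lasts 1/10 s, in which the tool goes at most 50 mm and 8.59 degrees, less where a joint would pass 70% of its speed; a pose out of reach is approached as far as the arm can. A call with a gripper value outside its range is refused whole. "fingers" is the finger opening in mm, from 0 to 91.8, set as the call begins (left out, the last holds). The fingers move at their own pace and stop on an object; the grip force is fixed at half the most. Time passes only in rows, so rows that repeat a pose let the fingers close. It gives the time, the measured TCP pose, the force and the opening at its end, in the units of the state.
- bot.get_obs(): the state, without advancing time (a new reading comes with each control period).
- bot.capture(name): name is "side" or "top" or "wrist"; returns (picture, depth): 420x560x3 uint8, blue, green, red; 420x560 float32, mm along the optical axis (not along the pixel's ray), 0 where there is no reading.
- bot.camera_model(name): a dict with "K" (3x3 intrinsics, pixels), "distortion" ([k1, k2, p1, p2, k3] as OpenCV has them; the pictures are not rectified), "camera_from_world" (4x4, takes a point from world to camera coordinates). Camera axes: x right, y down, z forward; pixel columns grow to the right and rows downward; lengths in mm; the calibration is good to about 2 mm. A picture is of the moment at which its call begins: read the wrist's pose just before it. camera_model takes no time and is no camera call; for the wrist camera it gives the pose at the moment of the call.
- bot.close_job(): hands the job in, once; it reports no verdict.
The state is a dict: "time": time; "joint_positions": joint angles; "dq": joint speeds; "tau": joint torques, N m; "tool_pos": TCP position; "tcp_rot": TCP orientation; "contact_force": force on the tool from outside, world axes, zero at the start; "moment": the same for the moment, N m; "grip_width": finger opening in mm.
Only numpy, scipy, OpenCV 4.12 (cv2) and the standard library are available. Lean on these libraries where they do the work, as an engineer would, in place of code of your own. Each camera call takes 0.05 s, during which the arm holds its last target. There are 200 camera calls.

## Working session

There is one attempt and no reset: what is moved stays moved. The work goes in short steps, Python scripts to look and compute and a tool call to move; the robot and the scene stay as the last step left them, time stands still between calls to the robot, and variables do not carry over. Pictures are saved under pics/ and viewed, about 8 in all and at most 12, crops included, and the job is handed in when it is done.

Besides the shell and the picture viewer there is one more tool, called after "Emit:" as name([rows], argument=value, ...), one row to a line, values as JSON. carry_out: Moves the arm, as the interface text tells. Its arguments: {"type":"object","properties":{"deltas":{"type":"array","items":{"type":"array","items":{"type":"array","items":{"type":"number"}}}},"fingers":{"type":"number"}},"required":["deltas"]}

```bash
mkdir -p pics; ls
cat > h.py <<'E'
import numpy as np, cv2
from plant import bot
def snap(n,name):
    cm=bot.camera_model(n); im,d=bot.capture(n); cv2.imwrite(f'pics/{name}.png',im)
    np.savez(f'pics/{name}.npz',im=im,d=d,K=cm['K'],D=np.array(cm['distortion'],float),T=cm['camera_from_world'])
def load(name):
    return np.load(f'pics/{name}.npz')
def world(s,uv,z=None):
    """pixels -> world via depth median (3x3), or on plane z"""
    out=[]
    T=np.linalg.inv(s['T'])
    for u,v in uv:
        p=cv2.undistortPoints(np.array([[[u,v]]],float),s['K'],s['D'])[0,0]
        ray=np.array([p[0],p[1],1.])
        if z is None:
            w=s['d'][int(v)-1:int(v)+2,int(u)-1:int(u)+2]; w=w[w>0]
            k=np.median(w) if len(w) else np.nan
        else:
            r=T[:3,:3]@ray; k=(z-T[2,3])/r[2]
        out.append(T[:3,:3]@(ray*k)+T[:3,3])
    return np.array(out)
E
python3 - <<'E'
from h import *
snap('top','top0');snap('side','side0')
o=bot.get_obs();print({k:np.round(v,3) for k,v in o.items()})
a=np.hstack([cv2.imread('pics/top0.png')]);
E
```

```text
pics
{'time': np.float64(0.1), 'joint_positions': array([ 1.119,  0.343,  1.525, -0.   ,  1.275, -0.146]), 'dq': array([-0.   , -0.001, -0.002, -0.001,  0.002, -0.   ]), 'tau': array([ 1.0000e-03, -4.3201e+01, -2.4469e+01,  7.2000e-02,  5.3000e-02,
       -0.0000e+00]), 'tool_pos': array([157.92 , 500.415, 291.63 ]), 'tcp_rot': array([-3.14 , -0.   ,  2.836]), 'contact_force': array([ 0.464, -0.221,  0.174]), 'moment': array([-0.046,  0.019,  0.016]), 'grip_width': np.float64(91.956)}
```

View pics/top0.png

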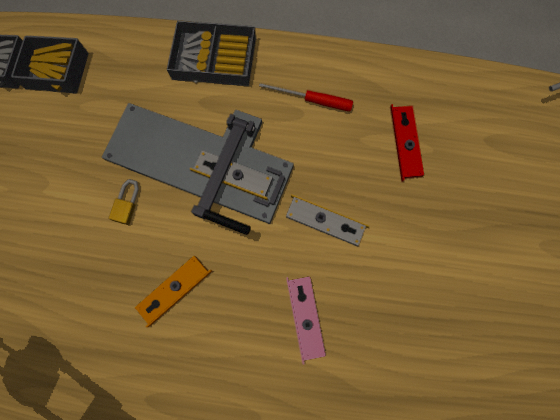

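View pics/side0.png

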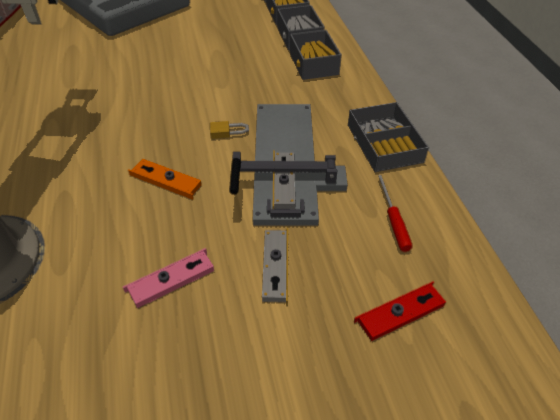

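The top view shows the jig with its open end at the left: bed corners about (130,104), (103,158), (294,163) and (270,221). The handle runs (205,213)–(249,229), the hinge is at (240,123) and the grey spare is at (326,221). The side view shows the same jig, with the handle at (236,153)–(235,192).

Run:
```python
from h import *
np.set_printoptions(precision=1,suppress=True)
t=load('top0');s=load('side0')
tb=[(130,104),(103,158),(294,163),(270,221)]
sb=[(312,105),(257,105),(318,223),(253,223)]
print('top cam',np.linalg.inv(t['T'])[:3,3],'side',np.linalg.inv(s['T'])[:3,3])
print('bed top z20\n',world(t,tb,20));print('bed side z20\n',world(s,sb,20))
print('bed depth',world(t,[(150,125),(130,155),(180,190),(255,205)]),world(s,[(285,125)]))
print('handle top',world(t,[(215,216),(230,222),(245,228)]),'side',world(s,[(236,160),(236,175),(235,188)]))
print('arm',world(t,[(235,140),(225,165),(212,195)]),'lock',world(t,[(200,160),(260,182)]),'spare',world(t,[(305,215)]))
# triangulate handle tip/root
def tri(a,b):
    P=[]
    x=[cv2.undistortPoints(np.array([[q]],float),c['K'],c['D'])[0,0] for c,q in((t,a),(s,b))]
    X=cv2.triangulatePoints(t['T'][:3],s['T'][:3],x[0],x[1]);return X[:3,0]/X[3,0]
print('tri tip',tri((250,230),(235,193)),'root',tri((204,213),(236,153)),'hub',tri((237,174),(284,179)))
for a,b in zip(tb,sb):print(tri(a,b))
```

```text
top cam [372.7 -95.3 891. ] side [ 407.1 -695.9  784. ]
bed top z20
 [[726.8 295.2  20. ]
 [603.  325.8  20. ]
 [642.8 -63.9  20. ]
 [520.5 -33.7  20. ]]
bed side z20
 [[736.3 296.3  20. ]
 [606.  327.9  20. ]
 [641.3 -71.9  20. ]
 [518.6 -42.4  20. ]]
bed depth [[685.8 242.1  18.8]
 [616.4 269.8  19.7]
 [561.9 157.9   0.4]
 [548.   -0.   19.2]] [[652.7 234.2  21.9]]
handle top [[505.8  62.3  80. ]
 [498.7  33.5  79.5]
 [491.8   5.   78.5]] side [[510.6  75.8  82.1]
 [502.9  35.2  80.1]
 [494.4  -0.7  81.3]]
arm [[665.3  55.6  47.9]
 [611.9  66.1  49.6]
 [550.   80.8  49.8]] lock [[619.7 119.8  35.1]
 [591.2  -4.4  35.3]] spare [[542.3 -99.3  15.8]]
tri tip [491.9  -3.6  70.6] root [509.1  79.9  96.2] hub [600.7  41.7  40.2]
[732.1 296.2  18.6]
[604.  325.1  21.7]
[645.1 -63.6  10.1]
[521.3 -33.    9.2]
```

Emit:
carry_out([
  [[-466,-345,92,17.2],[-466,-345,92,17.2],[-466,-345,92,17.2],[-466,-345,92,17.2],[-466,-345,92,17.2],[-466,-345,92,17.2],[-466,-345,92,17.2],[-466,-345,92,17.2],[-466,-345,92,17.2],[-466,-345,92,17.2],[-466,-345,92,17.2],[-466,-345,92,17.2],[-466,-345,92,17.2],[-466,-345,92,17.2],[-466,-345,92,17.2],[-466,-345,92,17.2],[-466,-345,92,17.2],[-466,-345,92,17.2]],
], fingers=70)

```text
time: 1.9
tool_pos: [498.3, 32.1, 200.5]
tcp_rot: [3.141, -0.0, 1.336]
contact_force: [-0.3, 0.1, 0.1]
grip_width: 70.2
```

Run:
```python
from h import *
o=bot.get_obs();print({k:np.round(o[k],3) for k in('time','tool_pos','tcp_rot','joint_positions')})
snap('wrist','w1')
```

```text
{'time': np.float64(1.9), 'tool_pos': array([498.329,  32.098, 200.512]), 'tcp_rot': array([ 3.141, -0.   ,  1.336]), 'joint_positions': array([-0.089,  0.392,  1.727,  0.   ,  1.022,  0.145])}
```

View pics/w1.png

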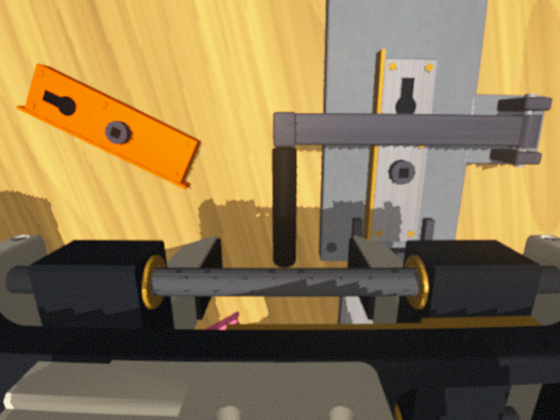

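The wrist view shows the handle upright in the picture at column 284, rows 148–265. The arm is at row 130, the hub at (402,171), and the bed edges are at columns 325–330 (left) and about 485 (right). The jaws are aligned with jig x.

Run:
```python
from h import *
np.set_printoptions(precision=1,suppress=True)
s=load('w1')
print(world(s,[(284,155),(284,180),(284,205),(284,230)]))
print('tip/root z70',world(s,[(284,266),(284,148)],70))
print('arm',world(s,[(320,130),(400,129),(480,129)]))
b=world(s,[(327,40),(320,250),(487,10),(462,200)],20);print('bed',b)
print('lock depth',world(s,[(420,70),(400,220)]), 'edges z36',world(s,[(374,235),(383,60),(436,60),(424,235)],36),'hub46',world(s,[(402,171)],46))
```

```text
[[509.2  79.3  81.9]
 [505.2  62.6  82.4]
 [501.   45.   81.9]
 [496.6  26.6  81.8]]
tip/root z70 [[488.5  -7.   70. ]
 [510.1  83.   70. ]]
arm [[539.7  88.5  51.6]
 [600.1  75.2  51.2]
 [662.3  61.1  50.8]]
bed [[563.4 155.8  20. ]
 [520.3 -22.7  20. ]
 [695.9 150.2  20. ]
 [659.3  -5.   20. ]]
lock depth [[627.3 115.   37.1]
 [594.1  -3.6  37.4]] edges z36 [[569.8 -12.7  36. ]
 [600.2 128.7  36. ]
 [641.2 119.7  36. ]
 [614.  -23.4  36. ]] hub46 [[598.8  41.1  46. ]]
```

Emit:
carry_out([
  [[0,0,40,0],[0,0,75,0],[0,0,83,0],[0,0,83,0]],
])

```text
time: 2.35
tool_pos: [498.1, 31.6, 116.6]
tcp_rot: [-3.139, 0.0, 1.335]
contact_force: [0.6, -0.6, 0.9]
grip_width: 69.8
```

Emit:
carry_out([
  [[0,0,0,0],[0,0,0,0],[0,0,0,0],[0,0,0,0],[0,0,0,0],[0,0,0,0],[0,0,0,0]],
], fingers=8)

```text
time: 3.05
tool_pos: [498.4, 31.4, 117.2]
tcp_rot: [-3.141, -0.0, 1.335]
contact_force: [-9.2, 1.6, 3.5]
grip_width: 18.5
```

Run:
```python
import numpy as np
# arc relative to start; tool y=+jig x, tool z=down ; 
a=np.linspace(0,1.45,30)[1:]
x=-195*np.cos(a)+27*np.sin(a)+195; z=195*np.sin(a)+27*np.cos(a)-27
print([[0,round(i),-round(j),0] for i,j in zip(x,z)])
```

```text
[[0, 2, -10, 0], [0, 4, -19, 0], [0, 6, -29, 0], [0, 9, -38, 0], [0, 13, -47, 0], [0, 17, -56, 0], [0, 21, -65, 0], [0, 26, -74, 0], [0, 31, -82, 0], [0, 37, -90, 0], [0, 43, -98, 0], [0, 49, -105, 0], [0, 56, -113, 0], [0, 63, -119, 0], [0, 71, -126, 0], [0, 79, -132, 0], [0, 87, -137, 0], [0, 95, -143, 0], [0, 104, -147, 0], [0, 112, -152, 0], [0, 121, -156, 0], [0, 131, -159, 0], [0, 140, -162, 0], [0, 150, -165, 0], [0, 159, -167, 0], [0, 169, -168, 0], [0, 179, -169, 0], [0, 188, -170, 0], [0, 198, -170, 0]]
```

Emit:
carry_out([
  [[0,2,-10,0],[0,4,-19,0],[0,6,-29,0],[0,9,-38,0],[0,13,-47,0],[0,17,-56,0],[0,21,-65,0],[0,26,-74,0],[0,31,-82,0],[0,37,-90,0],[0,43,-98,0],[0,49,-105,0],[0,49,-105,0]],
])

```text
time: 4.35
tool_pos: [544.7, 20.3, 224.3]
tcp_rot: [-3.138, 0.0, 1.335]
contact_force: [-13.0, 2.8, 10.8]
grip_width: 16.9
```

Emit:
carry_out([
  [[0,-2,-2,0],[0,5,-10,0],[0,12,-16,0],[0,20,-23,0],[0,28,-29,0],[0,36,-34,0],[0,44,-40,0],[0,53,-44,0],[0,61,-49,0],[0,70,-53,0],[0,70,-53,0]],
])

```text
time: 5.45
tool_pos: [615.5, 3.2, 278.7]
tcp_rot: [3.138, -0.0, 1.335]
contact_force: [-5.0, 0.7, 8.9]
grip_width: 17.2
```

Emit:
carry_out([
  [[0,10,-5,0],[0,19,-8,0],[0,29,-11,0],[0,38,-13,0],[0,48,-14,0],[0,58,-15,0],[0,67,-16,0],[0,77,-16,0],[0,86,-16,0],[0,90,-16,0],[0,90,-16,0]],
])

```text
time: 6.55
tool_pos: [702.9, -18.0, 293.2]
tcp_rot: [3.137, -0.0, 1.335]
contact_force: [0.1, -0.1, 3.6]
grip_width: 17.1
```

Run:
```python
from h import *
o=bot.get_obs();print({k:np.round(o[k],3) for k in('time','tool_pos','joint_positions','contact_force')})
snap('side','side1'); snap('top','top1')
a=cv2.imread('pics/side1.png')[60:260,180:400];b=cv2.imread('pics/top1.png')[60:260,100:320]
cv2.imwrite('pics/c1.png',cv2.resize(np.hstack([a,b]),None,fx=1.8,fy=1.8))
```

```text
{'time': np.float64(6.55), 'tool_pos': array([702.89 , -18.042, 293.162]), 'joint_positions': array([-0.134,  0.688,  0.939, -0.   ,  1.51 ,  0.102]), 'contact_force': array([ 0.143, -0.102,  3.569])}
```

View pics/c1.png

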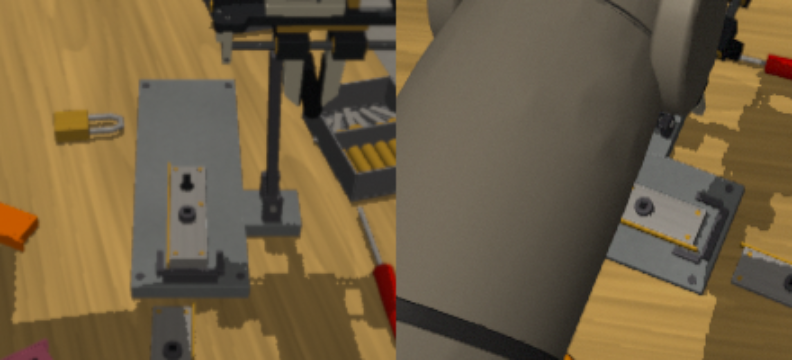

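The side crop shows the bar standing about upright, with the jaws around the handle at its top and the lock case still against its stop. Next I release it and rise.

Emit:
carry_out([
  [[0,0,0,0],[0,0,0,0],[0,0,0,0],[0,0,0,0],[0,0,0,0]],
], fingers=70)

```text
time: 7.15
tool_pos: [701.7, -17.4, 291.0]
tcp_rot: [-3.141, -0.0, 1.335]
contact_force: [1.2, 0.5, -0.6]
grip_width: 52.5
```

Emit:
carry_out([
  [[0,0,-30,0],[0,0,-60,0],[0,0,-70,0],[0,0,-70,0]],
])

```text
time: 7.55
tool_pos: [702.1, -17.5, 362.8]
tcp_rot: [3.138, -0.0, 1.335]
contact_force: [0.9, 0.3, -0.2]
grip_width: 70.1
```

Run:
```python
from h import *
o=bot.get_obs();p=o['tool_pos'];print(p,o['tcp_rot'],o['contact_force'])
c=np.cos(-0.2347);s=np.sin(-0.2347)
X=np.array([c,s]);Y=np.array([-s,c]);O=np.array([610,69.])
print('jig xy of tool',X@(p[:2]-O),Y@(p[:2]-O))
# lock edges from w1, and bed, in jig frame
for n in([569.8,-12.7],[600.2,128.7],[641.2,119.7],[614,-23.4],[598.8,41.1],[563.4,155.8],[695.9,150.2]): print(n,X@(np.array(n)-O),Y@(np.array(n)-O))
```

```text
[702.12065173 -17.50550176 362.80223042] [ 3.13801735e+00 -4.78738075e-04  1.33488805e+00] [ 0.86027071  0.30901191 -0.17385052]
jig xy of tool 109.71204584014991 -62.71110991961093
[569.8, -12.7] -20.098448114488317 -88.80868416652297
[600.2, 128.7] -23.414632552514778 55.78427181948971
[641.2, 119.7] 18.554278603141615 56.565614515507605
[614, -23.4] 25.378069397905232 -88.93657061993737
[598.8, 41.1] -4.404763426650801 -29.73967147019685
[563.4, 155.8] -65.50786737155191 73.58341737396523
[695.9, 150.2] 64.66181940106604 98.94998287894705
```

Emit:
carry_out([
  [[30,-30,0,0],[60,-60,0,0],[95,-90,0,0],[133,-111,0,0],[133,-111,40,0],[133,-111,80,0],[133,-111,130,0],[133,-111,163,0],[133,-111,163,0],[133,-111,163,0]],
])

```text
time: 8.55
tool_pos: [624.7, 137.8, 197.7]
tcp_rot: [-3.14, 0.0, 1.335]
contact_force: [-0.1, -0.0, 0.6]
grip_width: 70.2
```

Run:
```python
from h import *
o=bot.get_obs();print(o['tool_pos'],o['tcp_rot'],o['contact_force'])
snap('side','side2');snap('wrist','w2')
a=cv2.imread('pics/side2.png')[40:260,180:400];b=cv2.imread('pics/w2.png')
cv2.imwrite('pics/c2.png',np.hstack([cv2.resize(a,(420,420)),cv2.resize(b,(380,285)).__class__ and cv2.copyMakeBorder(cv2.resize(b,(380,285)),0,135,0,0,cv2.BORDER_CONSTANT)]))
```

```text
[624.68354334 137.75204639 197.67763521] [-3.13986661e+00  4.87744683e-04  1.33476045e+00] [-0.1418345  -0.03355504  0.64795046]
```

View pics/c2.png

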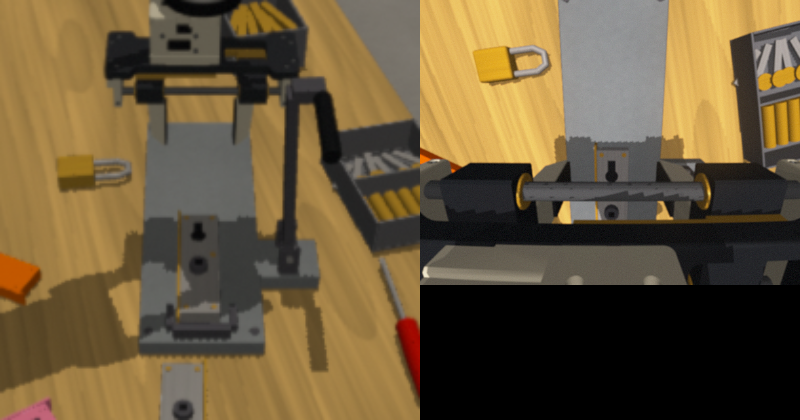

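The bar is upright and clear of the gripper, and the lock case is still in place. Its front edge is at about (178–218, 214) in the left crop and row 148 in the right crop. I'll refine that end's position.

Run:
```python
from h import *
np.set_printoptions(precision=1,suppress=True)
c=np.cos(-0.2355);s=np.sin(-0.2355)
X=np.array([c,s]);Y=np.array([-s,c]);O=np.array([610,69.])
J=lambda W:np.c_[(W[:,:2]-O)@X,(W[:,:2]-O)@Y,W[:,2]]
k=220/420
print('side',J(world(load('side2'),[(180+k*u,40+k*v) for u,v in[(178,214),(218,214),(198,265)]],36)))
print('depth top of case',J(world(load('side2'),[(180+k*u,40+k*v) for u,v in[(190,250),(205,220),(200,290)]])))
w=load('w2');print('w',J(world(w,[(258,218),(312,218)],36)))
print('tool',J(bot.get_obs()['tool_pos'][None]))
im=w['im'][190:300,200:380];cv2.imwrite('pics/c3.png',cv2.resize(im,None,fx=4,fy=4,interpolation=2))
```

```text
side [[-24.1  59.5  36. ]
 [ 21.3  59.4  36. ]
 [ -2.3 -23.3  36. ]]
depth top of case [[-10.8   2.   34.3]
 [  6.3  47.4  37.6]
 [ -0.6 -60.8  35.8]]
w [[-23.9  60.   36. ]
 [ 23.2  60.   36. ]]
tool [[ -0.6  70.7 200.3]]
```

View pics/c3.png

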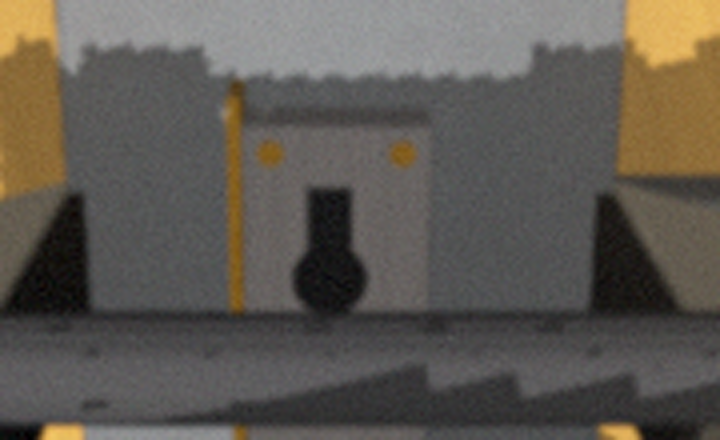

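The crop shows the case front end midway between the fingers: brass strip at x=235, right edge at x=430. All three estimates put the end at jig y≈60 and the case centre at x≈-1, so the tool is centred. I'll descend at jig y≈56, which keeps the gripper body clear of the bar.

Emit:
carry_out([
  [[-14,0,20,0],[-14,0,60,0],[-14,0,90,0],[-14,0,105,0],[-14,0,111,0],[-14,0,111,0]],
])

```text
time: 9.25
tool_pos: [622.4, 124.3, 88.2]
tcp_rot: [3.14, -0.001, 1.335]
contact_force: [-0.7, 0.3, 0.8]
grip_width: 69.9
```

Emit:
carry_out([
  [[0,0,0,0],[0,0,0,0],[0,0,0,0],[0,0,0,0],[0,0,0,0]],
], fingers=30)

```text
time: 9.75
tool_pos: [621.8, 124.4, 88.0]
tcp_rot: [3.141, -0.0, 1.335]
contact_force: [-2.1, 1.0, 5.0]
grip_width: 44.6
```

Emit:
carry_out([
  [[5,0,0,0],[15,0,0,0],[25,0,0,0],[35,0,0,0],[45,0,0,0],[55,0,0,0],[65,0,0,0],[75,0,0,0],[85,0,0,0],[95,0,0,0],[105,0,0,0],[115,0,0,0],[125,0,0,0],[135,0,0,0],[145,0,0,0],[150,0,0,0],[150,0,0,0],[150,0,0,0]],
])

```text
time: 11.55
tool_pos: [657.3, 270.0, 88.1]
tcp_rot: [3.14, -0.001, 1.335]
contact_force: [0.5, -0.4, 5.2]
grip_width: 44.6
```

Emit:
carry_out([
  [[0,0,0,0],[0,0,0,0],[0,0,0,0],[0,0,0,0],[0,0,0,0],[0,0,0,0]],
], fingers=75)

```text
time: 12.15
tool_pos: [656.7, 270.0, 87.1]
tcp_rot: [-3.141, -0.0, 1.335]
contact_force: [0.1, -0.7, -0.1]
grip_width: 74.8
```

Emit:
carry_out([
  [[0,0,-20,0],[0,0,-60,0],[0,0,-100,0],[0,0,-140,0],[0,0,-170,0],[-40,-60,-190,0],[-40,-110,-190,0],[-40,-150,-190,0],[-40,-150,-190,0],[-40,-150,-190,0]],
])

```text
time: 13.15
tool_pos: [500.3, 266.7, 278.3]
tcp_rot: [3.141, -0.001, 1.337]
contact_force: [0.2, -0.2, 1.1]
grip_width: 74.9
```

Run:
```python
from h import *
o=bot.get_obs();print(o['tool_pos'],o['tcp_rot'],o['contact_force'],o['grip_width'])
snap('side','side3');snap('top','top3')
a=cv2.imread('pics/side3.png')[40:320,160:440];b=cv2.imread('pics/top3.png')[40:320,60:340]
cv2.imwrite('pics/c4.png',cv2.resize(np.hstack([a,b]),None,fx=1.4,fy=1.4))
```

```text
[500.3336883  266.7302618  278.26949979] [ 3.14056564e+00 -7.60732866e-04  1.33655932e+00] [ 0.1900199  -0.15833636  1.08136909] 74.85047946746343
```

View pics/c4.png

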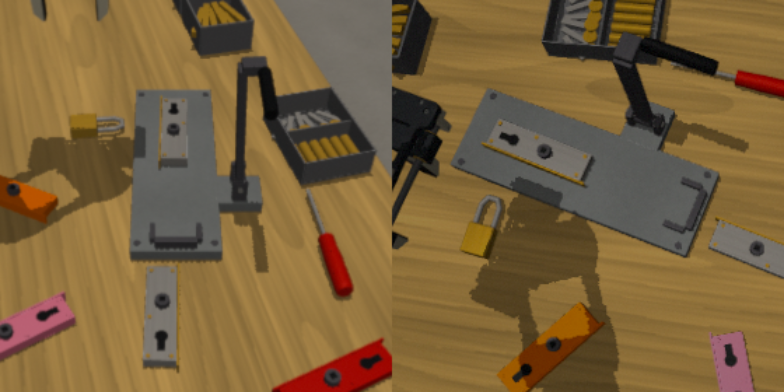

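The case lies flat on the bed, clear of the upright bar, and the gripper is away. The hub is at (544,151) in the right crop and (173,129) in the left. I'll do a numeric check, then hand in.

Run:
```python
from h import *
np.set_printoptions(precision=1,suppress=True)
c=np.cos(-0.2355);s=np.sin(-0.2355)
X=np.array([c,s]);Y=np.array([-s,c]);O=np.array([610,69.])
J=lambda W:np.c_[(W[:,:2]-O)@X,(W[:,:2]-O)@Y,W[:,2]]
t=lambda P:[(60+(u-392)/1.4,40+v/1.4) for u,v in P]
T=load('top3')
j=J(world(T,t([(498,118),(482,146),(592,155),(583,185)]),36));print(j,j.mean(0))
print('hub top/side',J(world(T,t([(544,151)]),46)),J(world(load('side3'),[(160+173/1.4,40+129/1.4)],46)))
print('case top z',J(world(T,t([(520,140),(570,160)]))))
b=J(world(T,t([(627,48)])));print('bar end',b,'angle',np.pi-np.arctan2(b[0,2]-43,b[0,0]-95))
print(J(world(load('side0'),[(275,255)],26)),J(world(load('side3'),[(160+162/1.4,40+300/1.4)],26)))
```

```text
[[ 19.9 207.   36. ]
 [-27.2 210.4  36. ]
 [ 17.   53.9  36. ]
 [-27.9  47.9  36. ]] [ -4.5 129.8  36. ]
hub top/side [[ -4.2 117.2  46. ]] [[ -1.2 114.9  46. ]]
case top z [[  0.8 161.4  35.6]
 [ -0.8  80.5  35.5]]
bar end [[ 95.3   3.2 244.6]] angle 1.5721059169305014
[[ -20.1 -212.2   26. ]] [[ -18.8 -210.5   26. ]]
```

```bash
python3 -c "
from h import *
print(bot.close_job())"
```

```text
the job is handed in; nothing more can be done
None
```

The bar is up, the lock case has been slid clear of it and released, and the job is handed in, at about 13 s of the 45 s allowed. No verdict was reported.

- **Bar:** I gripped the handle and swung it along its arc. Its end now stands about 200 mm above the hinge, almost straight over it, which is roughly 1.5 rad. During the lift the rod shifted about 3 mm in the jaws, with up to about 17 N of force on the tool. I moved the path slightly outward and the force dropped.
- **Lock case:** I gripped it near its open end and slid it 150 mm along the bed. Its centre is now at jig y ≈ 128–130 mm and x ≈ -1 to -5 mm. Its top is level at about 35.5 mm, so it lies flat on the bed. The gripper is open and well clear, and the contact force reads about 1 N, close to the noise seen in free air.
- **Spare case:** the side view before and after agrees to within about 2 mm, so it was not moved.
- **Disagreements:** none of my checks failed. The top and side cameras differed by about 2–3 mm on the hub position, which is within calibration.

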